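Fit the bayonet filter cartridge to a welder's air-fed helmet blower

TASK

Pick up the filter cartridge by its wing grip and fit it into the collar on top of the blower unit: line its two lugs up with the collar's slots by feel, push it down gently against the sprung plate, twist it clockwise (seen from above) to the stop, and let it rise into its lock so that it stays in when released. Never force it, and leave the other things on the bench alone.

Things in the scene. Friction and masses are not known exactly. Their poses are not given: they have to be found in the camera images.
- cartridge_center (a point): Centre of the loose grey plastic filter cartridge, half-way up its 71 mm height on its axis; 0.22 kg give or take a fifth; stands upright on the bench, z up. From the foot: round plug, 54 mm diameter, 31 mm high, tapered to 44 mm over the lowest 8 mm; cover disc, 84 mm diameter, 31 to 37 mm above the foot; wing grip on the disc. A half turn about z makes no difference.
- wing (a point): Point on the cartridge's axis 62 mm above its foot, for the grip: the upright wing is 56 mm long along its x, 14 mm thick along its y, and stands 37 to 71 mm above the foot, 34 mm high over the cover disc.
- lug (a point): Outer end of one of the cartridge's two equal, opposite lugs, which point along its +x and -x directly below the ends of the wing: 36 mm from the axis, 15 mm above the foot. Each lug is 10 mm wide and 6 mm high (12 to 18 mm above the foot).
- blower: The blower unit, fixed on the bench: black plastic case 200 mm (its x) by 170 mm (its y), 62 mm high, origin at the centre of its underside, on the collar's axis. The aluminium collar in its top, 104 mm across, holds the socket. Case and collar crack if pressed by anything with more than 60 N in all, or twisted hard against the stop (over 1.5 N m).
- mouth (a point): Centre of the collar's upper face, 70 mm above the bench; axes those of the blower, z up. Bore of 57 mm with two opposite slots 13.6 mm wide, out to 39 mm from the axis, that let the lugs pass down. The collar is turned by an unmeasured angle: the slots lie within 24 degrees (0.42 rad) either side of the blower's x axis; see them from above or feel the lugs drop in.
- plate (a point): Resting height, on the collar's axis, of the sprung plate in the bore: 16 mm below the collar's face, so in the slots the cartridge drops 4 mm before its foot meets it. It pushes up with 3 N at first, then 0.4 N more per mm, 20 mm travel. The cover disc meeting the collar's face is the hard end of the push, 7 mm below the locked height.
- valve (a joint): How far the sprung plate is pushed down (m, 0 at rest). 0.004 or less: cartridge floats, not locked, 8 mm above the locked height. Over 0.012 (8 N): lugs are under the land (10 mm thick), and the cartridge turns clockwise seen from above, up to a hard stop about 52 degrees (48 to 55) from the slots; it cannot turn the other way.
- locked (a point): Where the cartridge's centre must end: on the collar's axis, 11.5 mm above its face. Near the stop each lug has a notch above it (middle 48 degrees from the slot, 4 mm high): ease the push there and the spring lifts the cartridge 4 mm into it, locked; plate then 8 mm down, cover disc 7 mm above the collar. Turned too little, it hangs 4 mm lower, not locked.
- wrench: bystander: steel wrench lying on the bench, origin under its middle
- angle: bystander: steel angle bracket 90 x 50 x 50 mm, origin under its foot's centre
- tin: bystander: plain steel tin, 68 mm diameter, 70 mm high, origin under its centre
There are look-alikes about, which are no part of the job. What is shaped like the part that bears cartridge_center but green, orange or yellow is not meant.

How it is judged:
On the way, in this order (a step that is already met when the one before it is completed fails the run):
1. the cartridge is lifted clear of the bench (height (world z) of cartridge_center above 0.06 m and horizontal distance between cartridge_center and mouth above 0.06 m), for 0.1 s.
2. the cartridge is pushed down in the collar, its lugs lower than their rest notches (z of cartridge_center in the frame of mouth below 0.0085 m and horizontal distance between cartridge_center and mouth below 0.005 m), for 0.1 s.
At the end, for the whole second after the job is handed in: The cartridge is released and locked in the collar: its centre 9.5 to 14 mm above the collar's face (risen into the notches), within 5 mm of the collar's axis, upright within 0.1 rad (z of cartridge_center in the frame of mouth between 0.0095 and 0.014 m and horizontal distance between cartridge_center and mouth below 0.005 m and angle between cartridge_center's own z axis and vertical below 0.1 rad and contact force between the arm and blower below 0.1 N); the robot touches nothing.
It fails at once if the blower and its collar are pressed with more than 60 N (contact force between anything else and blower above 60 N).
It fails at once if the wrench is moved more than 30 mm (distance of wrench from where it was at the start of the episode above 0.03 m).
It fails at once if the angle is moved more than 30 mm (distance of angle from where it was at the start of the episode above 0.03 m).
It fails at once if the tin is moved more than 30 mm (distance of tin from where it was at the start of the episode above 0.03 m).
It also fails if it takes over 72 s, if anything falls off the work surface, if the arm or the gripper's body presses on something with over 40 N, if the wrist force passes 120 N, or if a joint passes its speed limit or range.

ROBOT

A 6-joint arm with a two-finger parallel gripper is mounted at the origin on the work surface. World frame = base frame: x ahead of the robot, y to its left, z up, the work surface at z = 0. Lengths are in m, angles in rad, forces in N, time in s.
With the tool pointing down it reaches from about 0.375 to 0.925 m from the base axis. Payload 5.7 kg.
Tool frame: the origin (TCP) lies at the very end of the fingers, on their centre line; the grasp point (between the pads) lies 19 mm behind it (manip.grip_depth is the distance from the TCP to the grasp point, in m); z points along the fingers, y is the direction in which the jaws open and shut (so a half turn about z gives the same grasp; the last joint's range is limited). The gripper opens to 85 mm and grips with 20 to 120 N. Pads are 22 mm wide; open, the fingers measure 114 mm over their backs; the gripper's body (76 mm by 85 mm) begins 54 mm behind the grasp point. The pads swing forward as they close: fully open they stand 13 mm farther back than shut.
Start: joints at [-1.308, 0.359, 1.51, -0, 1.272, -0.115], TCP at [0.221, -0.558, 0.231] pointing down, gripper open.
Joint ranges: [-2.97, 2.97], [-1.01, 2.36], [0.21, 2.38], [-0.96, 4.11], [0.2, 2.71], [-2.98, 2.98]. Speed limits (rad/s): [2.39, 2.39, 3.14, 3.14, 3.14, 3.14].

INTERFACE

Orientations are given as a 3x3 rotation matrix whose columns are the frame's x, y, z axes.
In Python, from plant import telemetry, vision, order, manip gives the robot as it stands. The module is installed in compiled form; this text tells all that it offers.
- The arm moves only by the tool apply_moves, never from a script. Its argument "targets" is a list of rows, each a list of 7 numbers: the shift along the tool's x, y, z in mm, then the turn, a rotation vector about the tool's x, y, z in rad, then the opening, from 0 (shut) to 1 (fully open). In form: [[x, y, z, ax, ay, az, claw], ...]. A call has 1 to 10 rows; each row is the pose to reach, as a shift and turn from the pose commanded when the call began, along the tool's axes at that moment; what a row does not reach only later rows make up. A row lasts 1/10 s, in which the tool goes at most 50 mm and 8.59 degrees, less where a joint would pass 70% of its speed; a pose out of reach is approached as far as the arm can. A call with a gripper value outside its range is refused whole. The fingers move at their own pace and stop on an object; "force" is the grip in N (left out, the last holds). Time passes only in rows, so rows that repeat a pose let the fingers close. It gives the time, the measured TCP pose, the force and the opening at its end, in the units of the state.
- telemetry.state(): the state, without advancing time (a new reading comes with each control period).
- vision.get_image(name): name is "side" or "top" or "wrist"; returns (picture, depth): 384x512x3 uint8, red, green, blue; 384x512 float32, m along the optical axis (not along the pixel's ray), 0 where there is no reading.
- vision.camera_model(name): a dict with "camera_matrix" (3x3 intrinsics, pixels), "R" (3x3) and "t" (3): a world point X has camera coordinates R X + t. Camera axes: x right, y down, z forward; pixel columns grow to the right and rows downward; lengths in m; the calibration is good to about 2 mm. A picture is of the moment at which its call begins: read the wrist's pose just before it. camera_model takes no time and is no camera call; for the wrist camera it gives the pose at the moment of the call.
- order.job_done(): hands the job in, once; it reports no verdict.
The state is a dict: "time_s": time; "q": joint angles; "dq": joint speeds; "joint_torque": joint torques, N m; "position": TCP position; "eef_rot": TCP orientation; "contact_force": force on the tool from outside, world axes, zero at the start; "wrist_torque": the same for the moment, N m; "finger_gap": finger opening in m.
Only numpy, scipy, OpenCV 4.12 (cv2) and the standard library are available. Lean on these libraries where they do the work, as an engineer would, in place of code of your own. Each camera call takes 0.05 s, during which the arm holds its last target. There are 200 camera calls.

## Working session

There is one attempt and no reset: what is moved stays moved. The work goes in short steps, Python scripts to look and compute and a tool call to move; the robot and the scene stay as the last step left them, time stands still between calls to the robot, and variables do not carry over. Pictures are saved under pics/ and viewed, about 8 in all and at most 12, crops included, and the job is handed in when it is done.

Besides the shell and the picture viewer there is one more tool, called after ">>>" as name([rows], argument=value, ...), one row to a line, values as JSON. apply_moves: Moves the arm, as the interface text tells. Its arguments: {"type":"object","properties":{"targets":{"type":"array"},"force":{"type":"number"}},"required":["targets"]}

```bash
mkdir -p pics && cat > h.py <<'E'
import numpy as np, cv2
from plant import telemetry, vision, order, manip
def grab(n):
    m=vision.camera_model(n); p,d=vision.get_image(n)
    np.savez(f'{n}.npz',p=p,d=d,K=m['camera_matrix'],R=m['R'],t=m['t']); return p,d,m
def save(p,f,s=1):
    cv2.imwrite('pics/'+f,cv2.resize(cv2.cvtColor(p,cv2.COLOR_RGB2BGR),None,fx=s,fy=s,interpolation=cv2.INTER_CUBIC))
def load(n):
    z=np.load(f'{n}.npz'); return z['p'],z['d'],dict(camera_matrix=z['K'],R=z['R'],t=z['t'])
def ray(m,u,v,z):
    K,R,t=map(np.array,(m['camera_matrix'],m['R'],m['t'])); c=-R.T@t
    d=R.T@np.linalg.solve(K,[u,v,1.]); return c+d*(z-c[2])/d[2]
def pt(m,u,v,d):
    K,R,t=map(np.array,(m['camera_matrix'],m['R'],m['t']))
    return R.T@(np.linalg.solve(K,[u,v,1.])*d-t)
def proj(m,X):
    K,R,t=map(np.array,(m['camera_matrix'],m['R'],m['t'])); c=K@(R@np.array(X)+t); return c[:2]/c[2]
E
python3 - <<'E'
from h import *
a,_,m=grab('top');b,_,m2=grab('side')
print(-m['R'].T@m['t'],-m2['R'].T@m2['t'])
save(a,'top.png',1.5);save(b,'side.png',1.5)
s=telemetry.state();print(s['time_s'],s['position'],s['eef_rot'],manip.grip_depth)
E
```

```text
[0.38233166 0.02437249 1.38297411] [-0.24243993  0.71306571  0.80598639]
0.1 [ 0.22116139 -0.55708599  0.23050445] [[ 9.29488543e-01  3.68850755e-01 -4.10030373e-04]
 [ 3.68850911e-01 -9.29487092e-01  1.65879466e-03]
 [ 2.30729725e-04 -1.69307071e-03 -9.99998540e-01]] 0.0187
```

View pics/top.png

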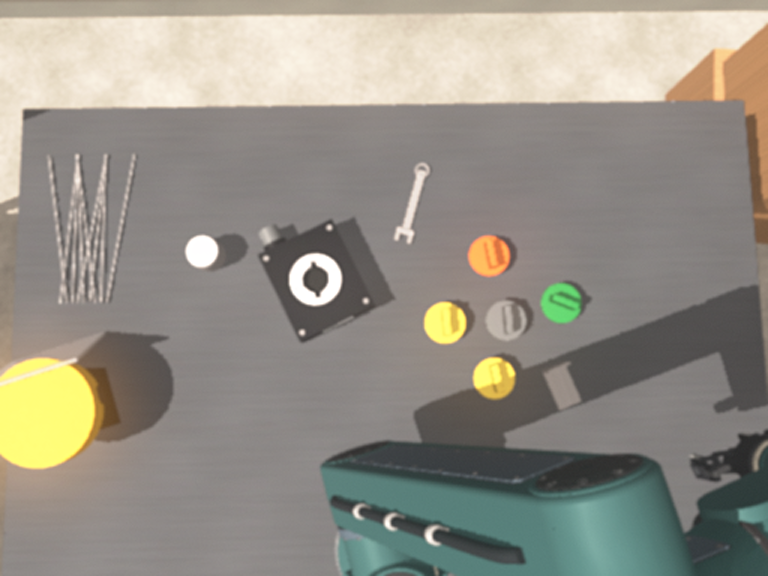

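View pics/side.png

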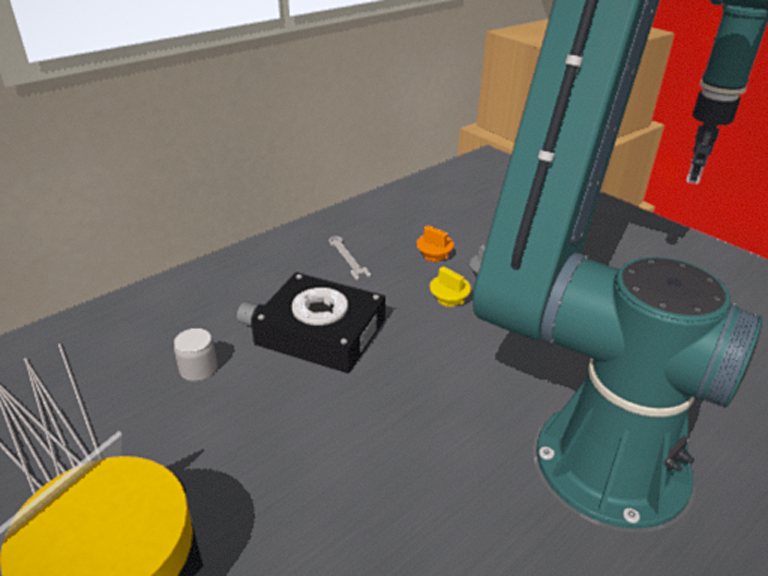

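Candidates in the top view: grey (505,320), yellow (445,322) and (494,378), green (561,303), orange (489,256). Only the grey one fits the description. The blower's collar is at (315,280), the tin at (202,251), the wrench at (412,203) and the angle bracket at (563,387). In the side view the arm hides most of the grey one.

```bash
python3 - <<'E'
from h import *
p,d,m=load('top')
for n,u,v in [('grey',505,320),('y1',445,322),('y2',494,378),('green',561,303),('or',489,256),('blower',315,280),('angle',563,387),('wr',412,203),('tin',202,251)]:
    print(n,ray(m,u/1.5,v/1.5,.05).round(3), 'depth z',pt(m,u/1.5,v/1.5,d[int(v/1.5),int(u/1.5)]).round(3))
a=p[190:240,305:370];b=p[140:235,165:260]
a=cv2.resize(a,(650,500),interpolation=cv2.INTER_CUBIC)
b=cv2.resize(b,(500,500),interpolation=cv2.INTER_CUBIC)
save(np.hstack([a,b]),'crop1.png',.69)
E
```

```text
grey [ 0.461 -0.236  0.05 ] depth z [ 0.461 -0.236  0.053]
y1 [ 0.459 -0.112  0.05 ] depth z [ 0.458 -0.11   0.07 ]
y2 [ 0.343 -0.209  0.05 ] depth z [ 0.344 -0.206  0.068]
green [ 0.494 -0.354  0.05 ] depth z [ 0.493 -0.351  0.061]
or [ 0.595 -0.208  0.05 ] depth z [ 0.593 -0.206  0.064]
blower [0.551 0.154 0.05 ] depth z [0.551 0.154 0.05 ]
angle [ 0.322 -0.35   0.05 ] depth z [ 0.32  -0.363  0.004]
wr [ 0.71 -0.05  0.05] depth z [ 0.721 -0.053  0.005]
tin [0.615 0.387 0.05 ] depth z [0.612 0.382 0.069]
```

View pics/crop1.png

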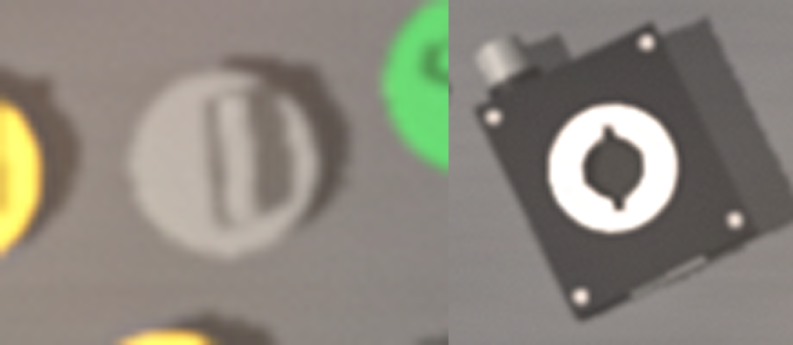

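The crop confirms the grey cartridge, with its wing nearly along world x (about 4 degrees yaw). The collar slots run at about 7 degrees yaw. I'll go above the cartridge.

>>> apply_moves([
  [45,-28,0,0,0,0.04,0.7],
  [90,-55,0,0,0,0.08,0.7],
  [135,-83,0,0,0,0.12,0.7],
  [180,-111,0,0,0,0.16,0.7],
  [225,-139,0,0,0,0.21,0.7],
  [270,-167,0,0,0,0.25,0.7],
  [310,-190,0,0,0,0.29,0.7],
  [340,-210,0,0,0,0.314,0.7],
  [340,-210,0,0,0,0.314,0.7],
  [340,-210,0,0,0,0.314,0.7],
])

```text
time_s: 1.1
position: [0.46, -0.236, 0.231]
eef_rot: [[0.998, 0.067, -0.001], [0.067, -0.998, 0.0], [-0.001, -0.0, -1.0]]
contact_force: [-0.1, 0.8, 0.3]
finger_gap: 0.0597
```

```bash
python3 - <<'E'
from h import *
s=telemetry.state();print(s['time_s'],s['position'],s['eef_rot'].__array__().round(3) if hasattr(s['eef_rot'],'__array__') else s['eef_rot'],s['q'])
p,d,m=grab('wrist');print(-m['R'].T@m['t']);save(p,'w1.png')
E
```

```text
1.1 [ 0.46004336 -0.23603321  0.23099709] [[ 0.998  0.067 -0.001]
 [ 0.067 -0.998  0.   ]
 [-0.001 -0.    -1.   ]] [-6.07344293e-01  2.40387667e-01  1.68653062e+00 -5.18057472e-04
  1.21546059e+00  8.96314338e-01]
[ 0.54426973 -0.22980142  0.37329278]
```

View pics/w1.png

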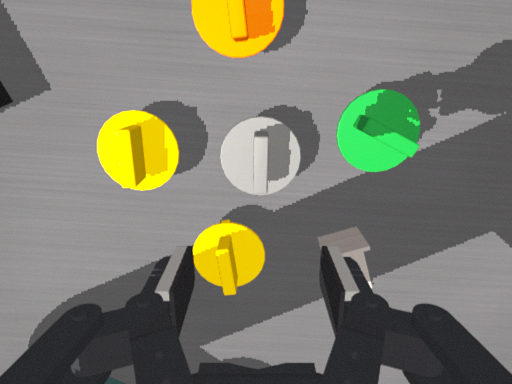

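The wrist view shows the grey cartridge with its disc at (260,156) and its wing from (261,132) to (261,192). The fingers have free space on both sides.

```bash
python3 - <<'E'
from h import *
p,d,m=load('wrist')
yy,xx=np.mgrid[100:215,200:320]
P=np.array([pt(m,u,v,d[v,u]) for v,u in zip(yy.ravel(),xx.ravel())]);I=p[100:215,200:320].reshape(-1,3).astype(int)
gray=(I.max(1)-I.min(1)<25)
disc=P[gray&(abs(P[:,2]-.037)<.006)]
w=P[gray&(abs(P[:,2]-.071)<.006)]
for n,Q in(('disc',disc),('wing',w)):
    Q=Q.astype(np.float32); print(n,len(Q),np.median(Q[:,2]),cv2.minEnclosingCircle(Q[:,:2]*1000),cv2.minAreaRect(Q[:,:2]*1000))
    print(Q.mean(0))
# independent top view disc silhouette
p,d,m=load('top')
h=cv2.cvtColor(p,cv2.COLOR_RGB2HSV)
c=p[190:240,305:370].astype(int);mk=((c.max(2)-c.min(2)<30)&(c.min(2)>125)).astype(np.uint8)
n,l,st,ce=cv2.connectedComponentsWithStats(mk);i=1+st[1:,4].argmax();print(st[i],ce[i],ray(m,ce[i][0]+305,ce[i][1]+190,.037))
E
```

```text
disc 4036 0.03681919 ((464.2106628417969, -239.1005401611328), 41.9649543762207) ((464.3186340332031, -238.9884490966797), (82.90813446044922, 82.7491226196289), 70.43161010742188)
[ 0.467332   -0.23866013  0.0368075 ]
wing 857 0.07064704 ((464.1908264160156, -239.21572875976562), 28.08586883544922) ((464.1990661621094, -238.97186279296875), (55.66924285888672, 13.999166488647461), 2.826639413833618)
[ 0.4650551  -0.23892058  0.07061169]
[   0    0   65   50 2418] [31.37055418 25.56823821] [ 0.45477565 -0.23767044  0.037     ]
```

>>> apply_moves([
  [2,2,40,0,0,0.018,0.7],
  [4,3.4,80,0,0,0.018,0.7],
  [4,3.4,120,0,0,0.018,0.7],
  [4,3.4,150,0,0,0.018,0.7],
  [4,3.4,170,0,0,0.018,0.7],
  [4,3.4,180,0,0,0.018,0.7],
  [4,3.4,187,0,0,0.018,0.7],
  [4,3.4,187,0,0,0.018,0.7],
])

```text
time_s: 1.95
position: [0.4637, -0.2409, 0.0441]
eef_rot: [[0.999, 0.045, -0.0], [0.045, -0.999, 0.0], [-0.0, -0.0, -1.0]]
contact_force: [-0.1, 0.3, -0.4]
finger_gap: 0.0596
```

>>> apply_moves([
  [0,0,0,0,0,0,0],
  [0,0,0,0,0,0,0],
  [0,0,0,0,0,0,0],
  [0,0,0,0,0,0,0],
  [0,0,0,0,0,0,0],
  [0,0,0,0,0,0,0],
  [0,0,0,0,0,0,0],
], force=50)

```text
time_s: 2.65
position: [0.4646, -0.2404, 0.045]
eef_rot: [[0.999, 0.046, 0.001], [0.046, -0.999, -0.001], [0.001, 0.001, -1.0]]
contact_force: [-0.2, 0.7, 5.9]
finger_gap: 0.0131
```

>>> apply_moves([
  [0,0,-10,0,0,0,0],
  [0,0,-30,0,0,0,0],
  [0,0,-60,0,0,0,0],
  [0,0,-90,0,0,0,0],
  [0,0,-110,0,0,0,0],
  [0,0,-120,0,0,0,0],
  [0,0,-120,0,0,0,0],
  [0,0,-120,0,0,0,0],
])

```text
time_s: 3.45
position: [0.4635, -0.2397, 0.1636]
eef_rot: [[0.999, 0.046, -0.001], [0.046, -0.999, 0.001], [-0.001, -0.001, -1.0]]
contact_force: [-0.4, -0.4, -1.4]
finger_gap: 0.0128
```

```bash
python3 - <<'E'
from h import *
s=telemetry.state();print(s['position'],s['eef_rot'],s['contact_force'],s['wrist_torque'])
p,d,m=grab('top')
# blower: collar mask + dark slots, from the top view (new frame)
v0,u0=150,175; c=p[150:225,175:250]
mk=(c.min(2)>190).astype(np.uint8);n,l,st,ce=cv2.connectedComponentsWithStats(mk)
i=1+st[1:,4].argmax();print(st[i],ce[i]); k=(l==i).astype(np.uint8)
cn=max(cv2.findContours(k,cv2.RETR_EXTERNAL,cv2.CHAIN_APPROX_NONE)[0],key=len)
e=cv2.fitEllipse(cn);print(e); C=ray(m,e[0][0]+u0,e[0][1]+v0,.07);print('collar centre',C)
zs=[pt(m,q[0][0]+u0,q[0][1]+v0,d[q[0][1]+v0,q[0][0]+u0])[2] for q in cn];print('z',np.median(zs))
E
```

```text
[ 0.46348281 -0.23973581  0.16360426] [[ 9.98948498e-01  4.58343024e-02 -1.05551490e-03]
 [ 4.58351904e-02 -9.98948668e-01  8.33026873e-04]
 [-1.01622400e-03 -8.80530670e-04 -9.99999096e-01]] [-0.40324298 -0.38688679 -1.35425412] [-0.00314864 -0.02031053 -0.02118814]
[ 18  19  35  35 678] [34.72566372 35.86430678]
((34.792945861816406, 35.82111358642578), (33.424137115478516, 34.107765197753906), 65.24586486816406)
collar centre [0.55067955 0.15250449 0.07      ]
z 0.06688487197182699
```

>>> apply_moves([
  [1,-15,-10,0,0,0,0],
  [3,-50,-20,0,0,0,0],
  [6,-95,-30,0,0,0,0],
  [9,-140,-36,0,0,0,0],
  [12,-185,-36,0,0,0,0],
  [15,-230,-36,0,0,0,0],
  [18,-275,-36,0,0,0,0],
  [21,-320,-36,0,0,0,0],
  [23,-360,-36,0,0,0,0],
  [24,-389,-36,0,0,0,0],
])

```text
time_s: 4.5
position: [0.4688, 0.1526, 0.1999]
eef_rot: [[0.999, 0.047, -0.002], [0.047, -0.999, 0.001], [-0.002, -0.001, -1.0]]
contact_force: [0.4, 0.4, -1.7]
finger_gap: 0.0133
```

>>> apply_moves([
  [0,0,0,0,0,0,0],
  [0,0,0,0,0,0,0],
  [0,0,0,0,0,0,0],
])

```text
time_s: 4.8
position: [0.4696, 0.149, 0.2]
eef_rot: [[0.999, 0.046, -0.001], [0.046, -0.999, -0.0], [-0.001, 0.0, -1.0]]
contact_force: [-0.0, 0.0, -2.7]
finger_gap: 0.0129
```

```bash
python3 - <<'E'
from h import *
s=telemetry.state();print(s['time_s'],s['position'],s['contact_force'],s['wrist_torque'],s['q'])
p,d,m=grab('wrist');save(p,'w2.png')
E
```

```text
4.8 [0.46959308 0.1490395  0.19997186] [-0.01353732  0.0126414  -2.70362971] [ 0.05010905  0.00917852 -0.04595262] [ 1.67208507e-01  2.39418319e-01  1.77514876e+00 -2.78227347e-04
  1.12835264e+00  1.69236724e+00]
```

View pics/w2.png

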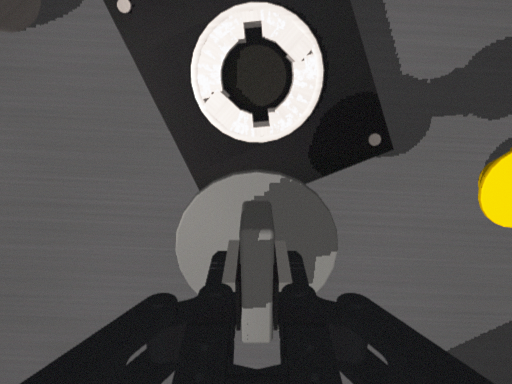

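The wrist view shows the collar at (257,72), with slots at (252,30) and (261,118). The cartridge is held with its disc at about (257,240) and its wing along the tool's x axis.

```bash
cat >> h.py <<'E'
def cloud(m,d):
    K,R,t=map(np.array,(m['camera_matrix'],m['R'],m['t'])); v,u=np.mgrid[:384,:512]
    return ((np.stack([u,v,np.ones_like(u)],-1)@np.linalg.inv(K).T)*d[...,None]-t)@R
def fitc(Q):
    A=np.c_[2*Q,np.ones(len(Q))];x=np.linalg.lstsq(A,(Q**2).sum(1),rcond=None)[0];return x[:2],np.sqrt(x[2]+x[:2]@x[:2])
E
cat > meas.py <<'E'
from h import *
p,d,m=load('wrist');P=cloud(m,d)
c0=np.array([.5507,.1525]);r=np.hypot(*(P[...,:2]-c0).transpose(2,0,1))
k=((p.min(2)>110)&(abs(P[...,2]-.07)<.008)&(r<.06)).astype(np.uint8)
print('collar z',np.median(P[k>0][:,2]))
z=np.median(P[k>0][:,2])
cn=max(cv2.findContours(k,cv2.RETR_EXTERNAL,cv2.CHAIN_APPROX_NONE)[0],key=len)[:,0]
Q=np.array([ray(m,u,v,z)[:2] for u,v in cn]);c,rr=fitc(Q)
for _ in range(3):
    g=abs(np.hypot(*(Q-c).T)-rr)<.002; c,rr=fitc(Q[g])
print('collar c,r',c,rr)
# slots: pixels cast on collar plane, radius 31..37 mm, not collar
v,u=np.mgrid[:384,:512];S=np.array([ray(m,a,b,z)[:2] for a,b in zip(u[:150].ravel(),v[:150].ravel())])-c
R_=np.hypot(*S.T);s=S[(R_>.031)&(R_<.037)&(k[:150].ravel()==0)];a=np.degrees(np.arctan2(s[:,1],s[:,0]))
print(np.histogram(a,np.arange(-180,181,10)))
for lo in((-30,45),(150,225)):
    b=(a-lo[0])%360;b=b[b<lo[1]-lo[0]]+lo[0];print('slot',len(b),np.mean(b),np.median(b),b.min(),b.max())
E
python3 meas.py
python3 - <<'E'
from h import *
p,d,m=load('wrist');P=cloud(m,d);T=np.array(telemetry.state()['position'])
w=P[160:360,170:345].reshape(-1,3);I=p[160:360,170:345].reshape(-1,3).astype(int)
for n,lo,hi in(('disc',.150,.165),('wing',.184,.196)):
    g=(abs(w[:,2]-(lo+hi)/2)<(hi-lo)/2)&(I.min(1)>45);Q=w[g]
    print(n,len(Q),Q.mean(0)-T,np.median(Q[:,2])-T[2],cv2.minAreaRect((Q[:,:2]*1000).astype(np.float32)), fitc(Q[:,:2])[0]-T[:2])
h=np.histogram(w[:,2],np.arange(.1,.26,.005));print(h)
E
```

```text
collar z 0.06978081703122299
collar c,r [0.55295824 0.15314356] 0.05116655862303089
(array([60, 49,  0,  0,  0,  1,  0,  0,  0,  0,  0,  1,  1,  0,  0,  0,  0,
       27, 70, 65,  0,  1,  0,  0,  0,  1,  0,  0,  1,  2,  0,  0,  0,  0,
        0, 16]), array([-180, -170, -160, -150, -140, -130, -120, -110, -100,  -90,  -80,
        -70,  -60,  -50,  -40,  -30,  -20,  -10,    0,   10,   20,   30,
         40,   50,   60,   70,   80,   90,  100,  110,  120,  130,  140,
        150,  160,  170,  180]))
slot 163 7.96956056127689 7.975515763136677 -7.714938182478271 31.453338140587505
slot 125 187.82149479523008 187.51715094003794 177.2398956883647 199.4879935907892
disc 0 [nan nan nan] nan ((0.0, 0.0), (0.0, 0.0), 0.0) [-0.46981019 -0.14874114]
wing 10747 [ 0.01410403  0.00176073 -0.00843543] -0.008390417321249621 ((477.3512878417969, 150.08474731445312), (67.88772583007812, 83.74291229248047), 3.4668796062469482) [0.0021254  0.00106497]
(array([    0,     0,     0,     0,     0,     0,     0,     0,     0,
           0,     0,     0,     0,     0,     0,     0,     0,   226,
       10498,   111,   170,   362,   458,   499,  1132,  3613,   408,
         790,   798,  1444,  1914]), array([0.1  , 0.105, 0.11 , 0.115, 0.12 , 0.125, 0.13 , 0.135, 0.14 ,
       0.145, 0.15 , 0.155, 0.16 , 0.165, 0.17 , 0.175, 0.18 , 0.185,
       0.19 , 0.195, 0.2  , 0.205, 0.21 , 0.215, 0.22 , 0.225, 0.23 ,
       0.235, 0.24 , 0.245, 0.25 , 0.255]))<stdin>:6: RuntimeWarning: Mean of empty slice.
  ret = um.true_divide(
  return _methods._mean(a, axis=axis, dtype=dtype,
  ret = ret.dtype.type(ret / rcount)
```

```bash
python3 - <<'E'
from h import *
p,d,m=load('wrist');P=cloud(m,d);s=telemetry.state();T=np.array(s['position'])
k=((abs(P[...,2]-.1918)<.004)&(p.min(2)>30)).astype(np.uint8);k[:160]=0
cn=max(cv2.findContours(k,cv2.RETR_EXTERNAL,cv2.CHAIN_APPROX_NONE)[0],key=len)[:,0]
Q=np.array([ray(m,u,v,.1916)[:2] for u,v in cn]);c=T[:2]
for _ in range(8):
    g=abs(np.hypot(*(Q-c).T)-.042)<(.006 if _<3 else .0015); c,r=fitc(Q[g]); print((c-T[:2]).round(4),r,g.sum())
w=P[160:360,170:345].reshape(-1,3);I=p[160:360,170:345].reshape(-1,3).astype(int)
W=w[(abs(w[:,2]-.2258)<.0025)&(I.min(1)>60)]
print(len(W),np.median(W[:,2])-T[2],cv2.minAreaRect(((W-T)[:,:2]*1000).astype(np.float32)))
# tilt of disc
D=P[k>0];A=np.c_[D[:,:2],np.ones(len(D))];print(np.linalg.lstsq(A,D[:,2],rcond=None)[0])
E
```

```text
[0.0006 0.001 ] 0.041109541384963234 334
[0.0007 0.001 ] 0.041062612647746306 336
[0.0007 0.001 ] 0.041062612647746306 336
[0.0004 0.001 ] 0.0412842875772303 324
[0.0004 0.001 ] 0.04129091244448703 323
[0.0004 0.001 ] 0.04129091244448703 323
[0.0004 0.001 ] 0.04129091244448703 323
[0.0004 0.001 ] 0.04129091244448703 323
3754 0.025578854054386063 ((-0.05303382873535156, 0.6794624328613281), (55.486656188964844, 32.72208786010742), 24.52353286743164)
[-0.00585432  0.00383985  0.19390674]
```

>>> apply_moves([
  [20,0.1,5,0,0,-0.03,0],
  [45,0.3,15,0,0,-0.06,0],
  [68,0.4,30,0,0,-0.093,0],
  [83,0.5,45,0,0,-0.093,0],
  [83,0.5,60,0,0,-0.093,0],
  [83,0.5,70,0,0,-0.093,0],
  [83,0.5,70,0,0,-0.093,0],
  [83,0.5,70,0,0,-0.093,0],
  [83,0.5,70,0,0,-0.093,0],
])

```text
time_s: 5.75
position: [0.5535, 0.1527, 0.1312]
eef_rot: [[0.99, 0.138, 0.001], [0.138, -0.99, 0.0], [0.001, -0.0, -1.0]]
contact_force: [0.3, -0.0, -2.0]
finger_gap: 0.0131
```

```bash
python3 - <<'E'
from h import *
s=telemetry.state();print(s['time_s'],s['position'],s['eef_rot'],s['contact_force'],s['wrist_torque'],s['q'])
p,d,m=grab('wrist');p2,_,_=grab('side');save(np.hstack([p,cv2.resize(p2[150:260,140:280],(489,384),interpolation=cv2.INTER_CUBIC)]),'w3.png',.75)
E
```

```text
5.75 [0.55351125 0.15271334 0.1311824 ] [[ 9.90422458e-01  1.38064605e-01  1.23281579e-03]
 [ 1.38064333e-01 -9.90423216e-01  3.03516505e-04]
 [ 1.26291427e-03 -1.30401672e-04 -9.99999194e-01]] [ 0.32811205 -0.03769103 -2.02902942] [ 0.03469379  0.03910898 -0.00769862] [1.48840699e-01 4.29396426e-01 1.67846442e+00 1.36674652e-04
 1.03246761e+00 1.58106007e+00]
```

View pics/w3.png

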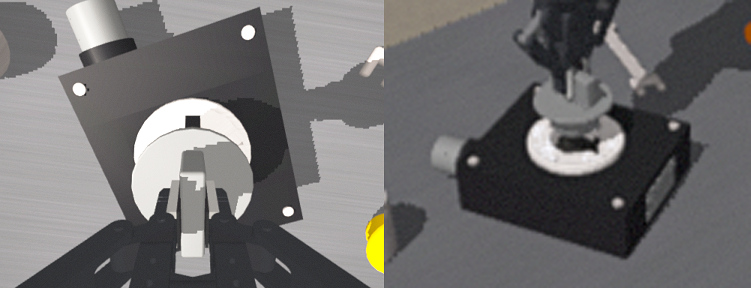

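The wing lines up with the visible slot, and the plug hangs centred over the bore. I'll descend slowly, checking the force.

>>> apply_moves([
  [-0.5,0,6,0,0,0,0],
  [-0.5,0,12,0,0,0,0],
  [-0.5,0,17,0,0,0,0],
  [-0.5,0,21,0,0,0,0],
  [-0.5,0,24,0,0,0,0],
  [-0.5,0,26,0,0,0,0],
  [-0.5,0,26,0,0,0,0],
  [-0.5,0,26,0,0,0,0],
])

```text
time_s: 6.65
position: [0.5528, 0.1528, 0.1044]
eef_rot: [[0.99, 0.138, 0.0], [0.138, -0.99, 0.0], [0.0, -0.0, -1.0]]
contact_force: [-0.1, -0.0, -2.9]
finger_gap: 0.0128
```

```bash
cat > st.py <<'E'
from h import *
s=telemetry.state();R=np.array(s['eef_rot']);print(round(s['time_s'],2),np.round(s['position'],4),'yaw',np.arctan2(R[1,0],R[0,0]).round(3),np.round(s['contact_force'],2),np.round(s['wrist_torque'],3),np.round(s['q'],2))
E
python3 st.py
```

```text
6.65 [0.5528 0.1528 0.1044] yaw 0.139 [-0.14 -0.03 -2.89] [-0.019  0.043 -0.042] [0.15 0.46 1.7  0.   0.98 1.58]
```

>>> apply_moves([
  [0,0,1,0,0,0,0],
  [0,0,2,0,0,0,0],
  [0,0,3,0,0,0,0],
  [0,0,4,0,0,0,0],
  [0,0,4,0,0,0,0],
  [0,0,4,0,0,0,0],
])

```text
time_s: 7.25
position: [0.5527, 0.1527, 0.1003]
eef_rot: [[0.99, 0.138, -0.0], [0.138, -0.99, 0.0], [-0.0, -0.0, -1.0]]
contact_force: [0.4, -0.1, -2.2]
finger_gap: 0.013
```

```bash
python3 st.py
```

```text
7.25 [0.5527 0.1527 0.1003] yaw 0.139 [ 0.39 -0.13 -2.17] [ 0.039  0.02  -0.028] [0.15 0.47 1.71 0.   0.97 1.58]
```

The lugs have dropped into the slots without contact. Next I push on to the plate.

>>> apply_moves([
  [0,0,1.5,0,0,0,0],
  [0,0,3,0,0,0,0],
  [0,0,4.5,0,0,0,0],
  [0,0,6,0,0,0,0],
  [0,0,7.5,0,0,0,0],
  [0,0,9,0,0,0,0],
  [0,0,9,0,0,0,0],
  [0,0,9,0,0,0,0],
])

```text
time_s: 8.05
position: [0.5529, 0.1528, 0.0915]
eef_rot: [[0.99, 0.138, 0.0], [0.138, -0.99, 0.0], [0.0, -0.0, -1.0]]
contact_force: [-0.0, 0.8, 2.8]
finger_gap: 0.0128
```

```bash
python3 st.py
```

```text
8.05 [0.5529 0.1528 0.0915] yaw 0.139 [-0.03  0.75  2.79] [-0.056  0.057  0.004] [0.15 0.48 1.71 0.   0.95 1.58]
```

>>> apply_moves([
  [0,0,1,0,0,0,0],
  [0,0,2,0,0,0,0],
  [0,0,3,0,0,0,0],
  [0,0,4,0,0,0,0],
  [0,0,5,0,0,0,0],
  [0,0,5.5,0,0,0,0],
  [0,0,5.5,0,0,0,0],
  [0,0,5.5,0,0,0,0],
])

```text
time_s: 8.85
position: [0.5529, 0.1528, 0.086]
eef_rot: [[0.99, 0.138, 0.0], [0.138, -0.99, 0.0], [0.0, -0.0, -1.0]]
contact_force: [-0.1, 0.3, 5.9]
finger_gap: 0.0129
```

```bash
python3 st.py
python3 - <<'E'
from h import *
p,d,m=grab('wrist');P=cloud(m,d);w=P.reshape(-1,3);h=np.histogram(w[:,2],np.arange(.06,.09,.001));print(h[0]);
E
```

```text
8.85 [0.5529 0.1528 0.086 ] yaw 0.139 [-0.06  0.32  5.86] [-0.055  0.09  -0.024] [0.15 0.49 1.72 0.   0.94 1.58]
[ 6355 32215 21785  2348   378    84    50   127   910  3910  1988   126
     9    44    71   101  1208  5765  3325   184    21    20    25    21
    25    26    21    29    28]
```

The disc sits about 1.8 mm above the collar face, so the lugs are under the land. I'll twist clockwise in steps, watching the torque.

>>> apply_moves([
  [0,0,0,0,0,0.04,0],
  [0,0,0,0,0,0.08,0],
  [0,0,0,0,0,0.12,0],
  [0,0,0,0,0,0.16,0],
  [0,0,0,0,0,0.2,0],
  [0,0,0,0,0,0.2,0],
])

```text
time_s: 9.5
position: [0.5537, 0.1526, 0.0862]
eef_rot: [[0.998, -0.062, 0.002], [-0.062, -0.998, -0.0], [0.002, -0.0, -1.0]]
contact_force: [0.2, 0.1, 5.1]
finger_gap: 0.0129
```

```bash
python3 st.py
```

```text
9.5 [0.5537 0.1526 0.0862] yaw -0.062 [0.15 0.09 5.08] [-0.217 -0.179 -0.028] [ 0.15  0.49  1.72 -0.    0.93  1.78]
```

>>> apply_moves([
  [0,0,0,0,0,0.06,0],
  [0,0,0,0,0,0.12,0],
  [0,0,0,0,0,0.18,0],
  [0,0,0,0,0,0.24,0],
  [0,0,0,0,0,0.3,0],
  [0,0,0,0,0,0.36,0],
  [0,0,0,0,0,0.42,0],
  [0,0,0,0,0,0.48,0],
  [0,0,0,0,0,0.54,0],
  [0,0,0,0,0,0.54,0],
])

```text
time_s: 10.5
position: [0.5536, 0.1524, 0.0862]
eef_rot: [[0.824, -0.567, 0.002], [-0.567, -0.824, -0.0], [0.002, -0.001, -1.0]]
contact_force: [1.0, -0.9, 5.7]
finger_gap: 0.0125
```

```bash
python3 st.py
```

```text
10.5 [0.5536 0.1524 0.0862] yaw -0.603 [ 0.96 -0.86  5.7 ] [-0.279 -0.1   -0.043] [ 0.15  0.49  1.72 -0.    0.93  2.32]
```

>>> apply_moves([
  [0,0,0,0,0,0.03,0],
  [0,0,0,0,0,0.06,0],
  [0,0,0,0,0,0.09,0],
  [0,0,0,0,0,0.11,0],
  [0,0,0,0,0,0.11,0],
])

```text
time_s: 11.0
position: [0.5536, 0.1524, 0.0862]
eef_rot: [[0.757, -0.653, 0.002], [-0.653, -0.757, -0.0], [0.002, -0.001, -1.0]]
contact_force: [-0.2, -1.8, 5.9]
finger_gap: 0.0134
```

```bash
python3 st.py
```

```text
11.0 [0.5536 0.1524 0.0862] yaw -0.712 [-0.22 -1.78  5.9 ] [-0.302 -0.073 -0.067] [ 0.15  0.49  1.72 -0.    0.94  2.43]
```

>>> apply_moves([
  [0,0,0,0,0,0.015,0],
  [0,0,0,0,0,0.03,0],
  [0,0,0,0,0,0.03,0],
])

```text
time_s: 11.3
position: [0.5535, 0.1523, 0.0861]
eef_rot: [[0.738, -0.675, 0.001], [-0.675, -0.738, -0.001], [0.001, -0.0, -1.0]]
contact_force: [0.7, -2.3, 6.3]
finger_gap: 0.013
```

```bash
python3 st.py
```

```text
11.3 [0.5535 0.1523 0.0861] yaw -0.741 [ 0.69 -2.27  6.25] [-0.332 -0.002  0.115] [ 0.15  0.49  1.72 -0.    0.94  2.46]
```

>>> apply_moves([
  [0,0,0,0,0,0.015,0],
  [0,0,0,0,0,0.03,0],
  [0,0,0,0,0,0.03,0],
])

```text
time_s: 11.6
position: [0.5529, 0.1519, 0.0861]
eef_rot: [[0.718, -0.696, 0.0], [-0.696, -0.718, -0.001], [0.001, 0.001, -1.0]]
contact_force: [-0.0, -3.4, 7.2]
finger_gap: 0.0133
```

```bash
python3 st.py
```

```text
11.6 [0.5529 0.1519 0.0861] yaw -0.77 [-0.01 -3.37  7.24] [-0.598  0.157  0.401] [ 0.15  0.49  1.72 -0.    0.94  2.49]
```

The moment rises to 0.4 N m at about 51 degrees, so that's the stop. I'll back off to about 48.5 degrees and let it rise.

>>> apply_moves([
  [0,0,0,0,0,-0.03,0],
  [0,0,0,0,0,-0.05,0],
  [0,0,0,0,0,-0.06,0],
  [0,0,-1,0,0,-0.06,0],
  [0,0,-2,0,0,-0.06,0],
  [0,0,-3,0,0,-0.06,0],
  [0,0,-4,0,0,-0.06,0],
  [0,0,-4,0,0,-0.06,0],
  [0,0,-4,0,0,-0.06,0],
])

```text
time_s: 12.5
position: [0.5527, 0.1525, 0.0898]
eef_rot: [[0.758, -0.653, 0.0], [-0.653, -0.758, -0.0], [0.0, 0.0, -1.0]]
contact_force: [-0.0, -1.5, 3.7]
finger_gap: 0.0134
```

```bash
python3 st.py;python3 - <<'E'
from h import *
p,d,m=grab('wrist');P=cloud(m,d);w=P.reshape(-1,3);h=np.histogram(w[:,2],np.arange(.06,.09,.001));print(h[0]);
E
```

```text
12.5 [0.5527 0.1525 0.0898] yaw -0.711 [-0.03 -1.5   3.74] [-0.382  0.013  0.009] [ 0.15  0.48  1.71 -0.    0.94  2.43]
[ 6309 32572 21114  2132   360    75    43   131   910  3595  1954   130
     2     0     0     1     9    51    68   143  1900  6348  2110    95
    23    18    24    26    24]
```

>>> apply_moves([
  [0,0,-0.5,0,0,0,0],
  [0,0,-1,0,0,0,0],
  [0,0,-1.4,0,0,0,0],
  [0,0,-1.4,0,0,0,0],
  [0,0,-1.4,0,0,0,0],
])

```text
time_s: 13.05
position: [0.5527, 0.1526, 0.091]
eef_rot: [[0.758, -0.653, -0.0], [-0.653, -0.758, -0.0], [0.0, 0.0, -1.0]]
contact_force: [0.6, -2.1, 0.3]
finger_gap: 0.0129
```

```bash
python3 st.py;python3 - <<'E'
from h import *
p,d,m=grab('wrist');P=cloud(m,d);w=P.reshape(-1,3);h=np.histogram(w[:,2],np.arange(.06,.09,.001));print(h[0]);
E
```

```text
13.05 [0.5527 0.1526 0.091 ] yaw -0.711 [ 0.57 -2.12  0.31] [-0.621 -0.186  0.028] [ 0.15  0.48  1.71 -0.    0.95  2.43]
[ 6200 32425 20766  2079   343    58    49   120   916  3544  1872   144
     1     0     0     0     0     8    36    69   101  1088  5786  3422
   216    18    25    25    18]
```

>>> apply_moves([
  [0,0,0,0,0,0,0.6],
  [0,0,0,0,0,0,0.6],
  [0,0,0,0,0,0,0.6],
  [0,0,0,0,0,0,0.6],
  [0,0,0,0,0,0,0.6],
])

```text
time_s: 13.6
position: [0.5526, 0.1529, 0.0912]
eef_rot: [[0.758, -0.653, -0.0], [-0.653, -0.758, 0.0], [-0.0, -0.0, -1.0]]
contact_force: [0.1, 0.2, 0.2]
finger_gap: 0.0511
```

>>> apply_moves([
  [0,0,-20,0,0,0,0.6],
  [0,0,-50,0,0,0,0.6],
  [0,0,-90,0,0,0,0.6],
  [-30,0,-120,0,0,0,0.6],
  [-60,0,-130,0,0,0,0.6],
  [-60,0,-130,0,0,0,0.6],
  [-60,0,-130,0,0,0,0.6],
])

```text
time_s: 14.3
position: [0.507, 0.1922, 0.2216]
eef_rot: [[0.758, -0.652, 0.001], [-0.652, -0.758, 0.0], [0.001, -0.001, -1.0]]
contact_force: [0.8, -0.6, 0.0]
finger_gap: 0.0511
```

```bash
python3 st.py;python3 - <<'E'
from h import *
p,d,m=grab('wrist');P=cloud(m,d)
r=np.hypot(P[...,0]-.553,P[...,1]-.153)
for lo,hi in((.072,.09),(.064,.072),(.1,.125)):
    k=(P[...,2]>lo)&(P[...,2]<hi)&(r<.065);Q=P[k]
    print(len(Q),np.median(Q[:,2]),cv2.minAreaRect((Q[:,:2]*1000).astype(np.float32)),np.linalg.lstsq(np.c_[Q[:,:2],np.ones(len(Q))],Q[:,2],rcond=None)[0][:2])
save(p,'w4.png')
E
```

```text
14.3 [0.507  0.1922 0.2216] yaw -0.71 [ 0.79 -0.63  0.04] [-0.027 -0.014 -0.033] [ 0.24  0.29  1.65 -0.    1.21  2.52]
6698 0.08285699044899278 ((554.1151123046875, 154.12442016601562), (85.66300201416016, 83.07991790771484), 14.286306381225586) [ 0.00023765 -0.00035781]
3366 0.06974450950738706 ((552.8853759765625, 150.71144104003906), (105.27580261230469, 109.32538604736328), 22.172197341918945) [ 0.00036726 -0.00044425]
1488 0.11672776759516222 ((552.7698364257812, 153.97222900390625), (13.731841087341309, 55.95952606201172), 49.93572235107422) [0.0034342  0.00441313]
```

View pics/w4.png

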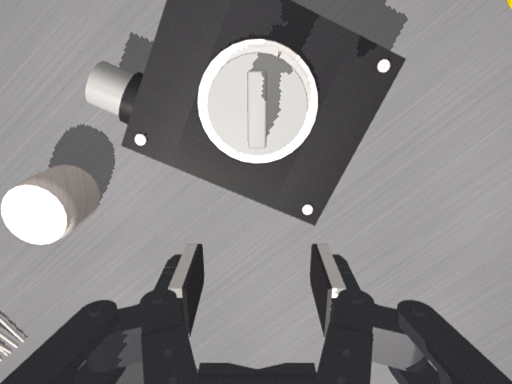

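The view shows the cartridge seated in the collar at (258,100), with the gripper clear of it. Its disc top is 13.1 mm above the collar face (13 expected when locked). The wing is 48 degrees from the slots, and the cartridge is upright.

```bash
python3 -c "
from plant import order
print(order.job_done())"
```

```text
the job is handed in; nothing more can be done
None
```

The grey cartridge is in the blower's collar, released, and by my last measurements locked; the job was handed in at about 14 s on the robot's clock, and no verdict is reported.

- **Fitting:** I lifted it by its wing and lowered it with the lugs at the measured slot angle of about 8°. The lugs dropped in without contact. I then pushed it down about 13 mm onto the sprung plate. The net upward force at the wrist stayed within about 7 N.
- **Twist and lock:** I turned it clockwise until the moment rose to 0.4 N m, at about 51°. I backed off to about 48.5° and eased the push so it rose into its notches before I opened the gripper.
- **Last checks:** The cover disc's top stands 13.1 mm above the collar's face (13 mm expected when locked), so its centre is about 11.6 mm above it. The wing is 48° from the slots. The cartridge is upright and within about 1.5 mm of the axis. The gripper is clear by more than 100 mm.
- **Disagreements:** The first top-view estimate put the cartridge about 10 mm off in x, because the colour mask also took in the bench; I used the wrist view instead. During the push one force reading was about 1 N lower than the spring figures predicted, and depth confirmed the plate travel. I did not re-measure the wrench, angle bracket or tin afterwards, but the arm went nowhere near them.

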